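Build up the plates of a gas permeation cell

TASK

Build up the flat-plate gas cell on its base, between the two rubber-lined end guides: first the perforated support plate, then the window frame, then the cover with the two gas tubes on top (tubes upward). After laying each plate, let go of it and press it down firmly from above with the fingertips until you feel both its ends lie flat and fully home, before you add the next; press with care, do not slam or lean on the plates. Keep the edges in line, leave the cup, the gauge and the syringe tray where they are, and let go of everything at the end.

Things in the scene. Friction and masses are not known exactly. Their poses are not given: they have to be found in the camera images.
- cell_bed (a point): Cell base, fixed: aluminium block 90 mm (x) by 184 mm (y), its flat bed 22 mm above the bench. The point is the centre of the bed; y along the cell, z up. Plates are stacked on it, their y along the cell's y, either way round. Home heights of the plates' centres above this point: support 5, frame 15, cover 25 mm. Press each with about 10 N on top of its ends; over 90 N, even for a moment, is too hard.
- guide_pos (a point): End guide at the cell's +y end (fixed, upright steel, 56 mm wide in x): the point is the middle of its inner face at bed height, 62 mm from the bed's centre. It stands 34 mm above the bed, its outward-flared lip reaches 44 mm. The cell's long sides are open. The guide at the -y end is its mirror image.
- guide_neg (a point): End guide at the -y end, as above. Both are lined with sprung black rubber, three ribs above one another, one for each plate, standing out to 58.5 mm from the middle: a plate does not fall home by its own weight but stays high or tilted as left. Each end must be pressed past the ribs with about 3 to 7 N until it meets what lies below and the resistance turns hard.
- support_center (a point): The support plate, a loose steel plate with 27 small black holes in its middle: 120 mm long (its y), 54 mm wide (its x), 10 mm thick (z up). The point is its centre, half-way up its thickness. 0.3 kg. Goes first, on the bed.
- frame_center (a point): The window frame, a loose white plastic spacer frame: 120 mm long (its y), 54 mm wide (its x), 10 mm thick (z up). The point is its centre, half-way up its thickness. Its window is 72 mm long and 28 mm wide, so the end bars are 24 mm long in y and the side bars 13 mm wide. 0.1 kg. Goes second, on the support plate.
- cover_center (a point): The cover, a loose aluminium plate: 120 mm long (its y), 54 mm wide (its x), 10 mm thick (z up). The point is its centre, half-way up its thickness. Two gas tubes stand up on its top face on the long axis, 11 mm either side of the middle, 15 mm thick at the foot and 22 mm high; the ends of the plate are bare. 0.2 kg. Goes last, on the frame.
- cup: White plastic cup, 76 mm wide and 95 mm high, origin under its middle. To be left alone.
- gauge: Round grey pressure gauge with a brass stem, 68 mm wide and 28 mm high, lying on the bench, origin under the middle of its round part; its stem points 87 mm along its -x. To be left alone.
- syringe_tray: White tray with a glass syringe, 60 mm (x) by 220 mm (y), 18 mm high, origin under its middle. To be left alone.
There are look-alikes about, which are no part of the job. Leave any green or orange look-alike of the part that bears cover_center alone.

How it is judged:
On the way, in this order (a step that is already met when the one before it is completed fails the run):
1. support plate home and level on the bed while pressed from above with more than 3 N, the frame and cover not yet over the cell (z of support_center in the frame of cell_bed below 0.0065 m and angle between support_center's own z axis and vertical below 0.012 rad and horizontal distance between support_center and cell_bed below 0.008 m and contact force between the fingers and support above 3 N and z of the grasp point in the frame of support_center above 0.019 m and horizontal distance between each of frame_center, cover_center and cell_bed above 0.09 m), for 0.1 s.
2. frame home and level on the support plate while pressed from above with more than 3 N, the cover not yet over the cell (z of support_center in the frame of cell_bed below 0.0065 m and angle between each of support_center, frame_center's own z axis and vertical below 0.012 rad and horizontal distance between each of support_center, frame_center and cell_bed below 0.008 m and z of frame_center in the frame of cell_bed below 0.0165 m and contact force between the fingers and frame above 3 N and z of the grasp point in the frame of frame_center above 0.019 m and horizontal distance between cover_center and cell_bed above 0.09 m), for 0.1 s.
3. cover home and level on the frame while pressed from above with more than 3 N (z of support_center in the frame of cell_bed below 0.0065 m and angle between each of support_center, frame_center, cover_center's own z axis and vertical below 0.012 rad and horizontal distance between each of support_center, frame_center, cover_center and cell_bed below 0.008 m and z of frame_center in the frame of cell_bed below 0.0165 m and z of cover_center in the frame of cell_bed below 0.0265 m and contact force between the fingers and cover above 3 N and z of the grasp point in the frame of cover_center above 0.019 m), for 0.1 s.
At the end, for the whole second after the job is handed in: Support plate, window frame and cover lie stacked in this order on the cell's bed, upright, each within 1.5 mm of its home height and level within 0.012 rad, its centre within 8 mm of the cell's axis and its long sides within 0.09 rad of the cell's, at rest and released (z of support_center in the frame of cell_bed below 0.0065 m and angle between each of support_center, frame_center, cover_center's own z axis and vertical below 0.012 rad and horizontal distance between each of support_center, frame_center, cover_center and cell_bed below 0.008 m and z of frame_center in the frame of cell_bed below 0.0165 m and z of cover_center in the frame of cell_bed below 0.0265 m and angle between the y axis of each of support_center, frame_center, cover_center and the y axis of cell_bed, either way round below 0.09 rad and linear speed of each of support, frame, cover below 0.02 m/s); the robot touches nothing.
It fails at once if the support pressed from above with more than 90 N (contact force between the fingers and support above 90 N and z of the grasp point in the frame of support_center above 0.019 m).
It fails at once if the frame pressed from above with more than 90 N (contact force between the fingers and frame above 90 N and z of the grasp point in the frame of frame_center above 0.019 m).
It fails at once if the cover pressed from above with more than 90 N (contact force between the fingers and cover above 90 N and z of the grasp point in the frame of cover_center above 0.019 m).
It fails at once if the cup, the gauge or the syringe tray moved by more than 20 mm (distance of any of cup, gauge, syringe_tray from where it was at the start of the episode above 0.02 m).
It also fails if it takes over 72 s, if anything falls off the work surface, if the arm or the gripper's body presses on something with over 40 N, if the wrist force passes 120 N, or if a joint passes its speed limit or range.

ROBOT

A 6-joint arm with a two-finger parallel gripper is mounted at the origin on the work surface. World frame = base frame: x ahead of the robot, y to its left, z up, the work surface at z = 0. Lengths are in m, angles in rad, forces in N, time in s.
With the tool pointing down it reaches from about 0.35 to 0.975 m from the base axis. Payload 17.4 kg.
Tool frame: the origin (TCP) lies on the centre line of the jaws, within the pads' length; the fingertips stand 19 mm ahead of it and the grasp point (between the pads) is the TCP; y points along the fingers, z is the direction in which the jaws open and shut, and the axes are right-handed (so a half turn about y gives the same grasp; the last joint's range is limited). The gripper opens to 85 mm and grips with 20 to 120 N. Pads are 22 mm wide; open, the fingers measure 114 mm over their backs; the gripper's body (76 mm by 85 mm) begins 54 mm behind the grasp point. The pads swing forward as they close: fully open they stand 13 mm farther back than shut.
Start: joints at [-1.183, 0.116, 1.442, -0, 1.584, -0.038], TCP at [0.279, -0.615, 0.25] pointing down, gripper open.
Joint ranges: [-2.83, 2.83], [-0.83, 2.19], [0.07, 2.5], [-1.14, 4.28], [0.01, 3], [-2.97, 2.97]. Speed limits (rad/s): [1.89, 1.89, 2.22, 3.14, 3.14, 3.14].

INTERFACE

Orientations are given as a unit quaternion [x, y, z, w].
In Python, from cell import movep, move_straight, movej, gripper_to, wait, inverse_kinematics, get_obs, get_image, MotionError, close_job gives the robot as it stands. Calls block until the motion is done:
- movep(position, orientation): joint-space move of the TCP to a pose.
- move_straight(position, attitude=None, v=0.15, stop_force=None): straight line of the TCP; attitude=None keeps the orientation; v is the mean speed in m/s. With stop_force (N) it stops when the force on the tool has changed by that much, and returns True; else False.
- movej(angles): joint-space move.
- gripper_to(opening, squeeze=None): finger opening in m; squeeze is the grip in N (None keeps the last); returns when the fingers have stopped.
- wait(seconds).
- inverse_kinematics(position, orientation): joint angles nearest the present ones, or None.
- get_obs(): the state.
- get_image(name): name is "scene" or "top" or "wrist"; returns a dict with "image" (480x640x3 uint8, blue, green, red), "camera_matrix" (3x3 intrinsics, pixels), "extrinsics" (4x4, takes a point from world to camera coordinates). Camera axes: x right, y down, z forward; pixel columns grow to the right and rows downward; lengths in m; the calibration is good to about 2 mm. The wrist camera is an equidistant fisheye: a pixel r from the principal point sees the ray r / f radians off the axis. A picture is of the moment at which its call begins. There is no depth.
A pose or a line that the arm cannot do raises MotionError and nothing moves.
- close_job(): hands the job in, once; it reports no verdict.
The state is a dict: "time": time; "qpos": joint angles; "joint_vel": joint speeds; "joint_efforts": joint torques, N m; "eef_pos": TCP position; "tool_rot": TCP orientation; "wrist_force": force on the tool from outside, world axes, zero at the start; "moment": the same for the moment, N m; "finger_gap": finger opening in m.
Only numpy, scipy, OpenCV 4.12 (cv2) and the standard library are available. Lean on these libraries where they do the work, as an engineer would, in place of code of your own. Each camera call takes 0.05 s, during which the arm holds its last target.

## Working session

There is one attempt and no reset: what is moved stays moved. The work goes in short steps, each a Python script; the robot and the scene stay as the last script left them, time stands still between calls to the robot, and variables do not carry over. Pictures are saved under pics/ and viewed, and the job is handed in when it is done.

```bash
ls; mkdir -p pics; python3 - <<'E'
from cell import *
import cv2, numpy as np
o=get_obs(); print({k:(np.round(v,3).tolist() if not np.isscalar(v) else v) for k,v in o.items()})
for n in ("scene","top","wrist"):
    d=get_image(n); cv2.imwrite(f"pics/{n}0.png",d["image"]); print(n,np.round(d["camera_matrix"],2).tolist(),np.round(d["extrinsics"],4).tolist())
E
```

```text
pics
{'time': 0.0, 'qpos': [-1.183, 0.117, 1.442, -0.0, 1.584, -0.038], 'joint_vel': [0.001, -0.0, 0.001, 0.001, 0.001, -0.002], 'joint_efforts': [0.001, -73.198, -63.25, 0.0, 0.006, 0.0], 'eef_pos': [0.279, -0.615, 0.25], 'tool_rot': [-0.149, 0.692, -0.691, 0.149], 'wrist_force': [0.19, -0.467, 0.106], 'moment': [-0.01, -0.033, 0.024], 'finger_gap': 0.0852370352965847}
scene [[546.2, 0.0, 323.71], [0.0, 546.2, 231.93], [0.0, 0.0, 1.0]] [[-0.3573, 0.934, 0.0038, 0.1325], [0.5902, 0.2289, -0.7741, -0.3045], [-0.7239, -0.2743, -0.633, 1.8198], [0.0, 0.0, 0.0, 1.0]]
top [[561.16, 0.0, 306.18], [0.0, 561.16, 238.81], [0.0, 0.0, 1.0]] [[-0.0003, -0.9998, 0.02, 0.0655], [-0.9906, -0.0024, -0.1365, 0.5583], [0.1366, -0.0198, -0.9904, 1.3624], [0.0, 0.0, 0.0, 1.0]]
wrist [[371.65, 0.0, 318.56], [0.0, 371.65, 243.31], [0.0, 0.0, 1.0]] [[0.4133, -0.9106, -0.0006, -0.6759], [-0.8731, -0.3965, 0.2837, -0.0372], [-0.2586, -0.1167, -0.9589, 0.3795], [0.0, 0.0, 0.0, 1.0]]
```

View pics/top0.png

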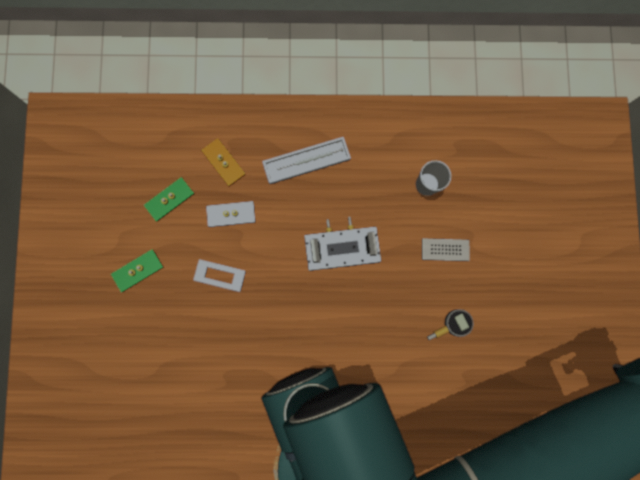

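View pics/scene0.png

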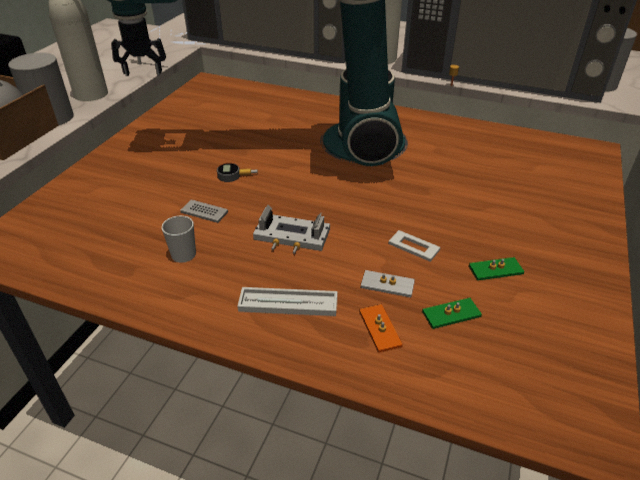

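View pics/wrist0.png

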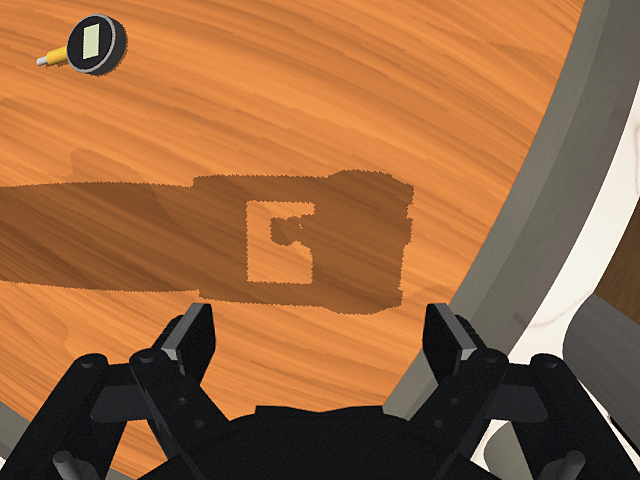

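```bash
cat > h.py <<'E'
from cell import *
import cv2, numpy as np
from scipy.spatial.transform import Rotation as R
from scipy.optimize import least_squares
def ray(d,px,fish=False):
    K=np.array(d["camera_matrix"]);T=np.array(d["extrinsics"])
    p=np.array(px,float)
    x=np.array([(p[0]-K[0,2])/K[0,0],(p[1]-K[1,2])/K[1,1]])
    if fish:
        th=np.hypot(*x); s=np.sin(th)/th if th>1e-9 else 1
        v=np.array([x[0]*s,x[1]*s,np.cos(th)])
    else: v=np.array([*x,1.])
    v/=np.linalg.norm(v); Rm=T[:3,:3]
    return -Rm.T@T[:3,3], Rm.T@v
def onz(d,px,z,fish=False):
    c,v=ray(d,px,fish); return c+v*(z-c[2])/v[2]
def tri(rays):
    A=np.zeros((3,3));b=np.zeros(3)
    for c,v in rays:
        P=np.eye(3)-np.outer(v,v);A+=P;b+=P@c
    x=np.linalg.solve(A,b); return x,[np.linalg.norm((np.eye(3)-np.outer(v,v))@(x-c)) for c,v in rays]
def proj(d,X,fish=False):
    K=np.array(d["camera_matrix"]);T=np.array(d["extrinsics"])
    c=T[:3,:3]@np.array(X)+T[:3,3]
    if fish:
        r=np.hypot(c[0],c[1]); th=np.arctan2(r,c[2]); s=th/r if r>1e-9 else 1
        return np.array([K[0,2]+K[0,0]*c[0]*s,K[1,2]+K[1,1]*c[1]*s])
    return (K@(c/c[2]))[:2]
def q(zang):
    # tool y down, tool z (jaw axis) horizontal at angle zang in world xy
    z=np.array([np.cos(zang),np.sin(zang),0]);y=np.array([0,0,-1.]);x=np.cross(y,z)
    return R.from_matrix(np.stack([x,y,z],1)).as_quat()
def save(d,name): cv2.imwrite(f"pics/{name}.png",d["image"])
E
python3 - <<'E'
from h import *
d=get_image("top");s=get_image("scene")
cam=np.array(get_image("wrist")["extrinsics"]); o=get_obs()
Rt=R.from_quat(o["tool_rot"]).as_matrix(); cp=-cam[:3,:3].T@cam[:3,3]
print("tool axes\n",Rt.round(3)," cam in tool",(Rt.T@(cp-o["eef_pos"])).round(4),"cam z in tool",(Rt.T@cam[2,:3]).round(3))
for n,a,b in [("support",(446,250),(204,211)),("frame",(219,275.5),(414.5,245.5)),("cover",(231,214),(387.5,283.5)),("bed",(343,248),(292,230))]:
    print(n,[x for x in tri([ray(d,a),ray(s,b)])])
for n,img,box,k in [("topA",d["image"],(180,180,300,120),2.6),("topB",d["image"],(290,190,200,150),4),("scA",s["image"],(170,190,280,120),2.8)]:
    x,y,w,h=box; cv2.imwrite(f"pics/{n}.png",cv2.resize(img[y:y+h,x:x+w],None,fx=k,fy=k,interpolation=cv2.INTER_CUBIC))
E
```

```text
tool axes
 [[-0.911 -0.     0.413]
 [-0.413  0.    -0.911]
 [-0.    -1.    -0.   ]]  cam in tool [-0.0722 -0.1244  0.0011] cam z in tool [0.284 0.959 0.   ]
support [array([ 0.53471316, -0.29255762,  0.00284106]), [np.float64(0.0006125374756374558), np.float64(0.000612537475637562)]]
frame [array([0.46875652, 0.28604906, 0.00374596]), [np.float64(0.00048014307780129783), np.float64(0.0004801430778011647)]]
cover [array([0.62661504, 0.25885915, 0.00329467]), [np.float64(0.0006469225822831556), np.float64(0.0006469225822830056)]]
bed [array([ 0.5375902 , -0.02641726,  0.01547324]), [np.float64(0.0013243394062119789), np.float64(0.0013243394062119795)]]
```

View pics/topB.png

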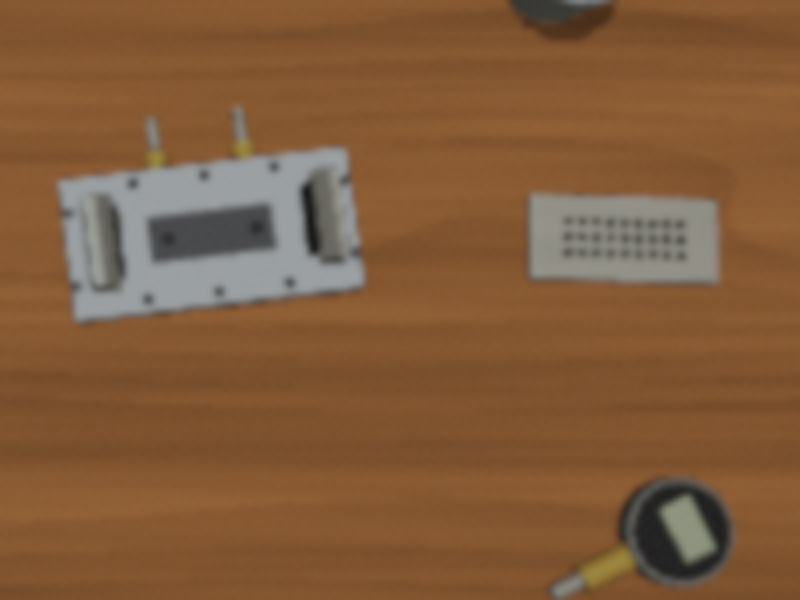

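View pics/scA.png

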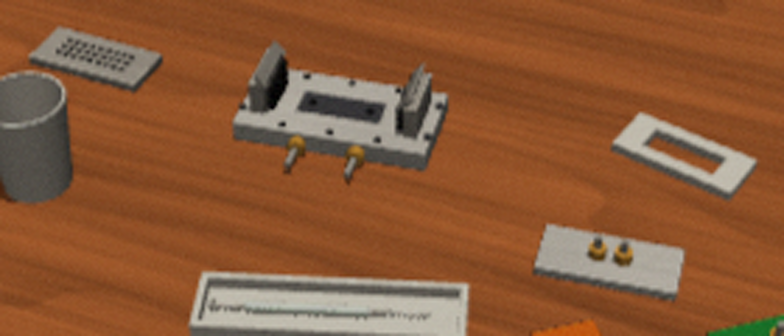

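```bash
python3 - <<'E'
from h import *
d=get_image("top")
def w(p,z): return onz(d,p,z)[:2].round(4)
B=lambda u,v:(290+u/4,190+v/4)
print("sup corners",[w(B(*p),.01) for p in [(528,193),(719,200),(718,283),(528,280)]])
print("bed corners",[w(B(*p),.022) for p in [(58,181),(346,149),(364,288),(75,321)]])
print("cup rim", w((435,174),.095), "gauge",w(B(678,530),.028))
c=[w(B(*p),.01) for p in [(528,193),(719,200),(718,283),(528,280)]]
ctr=np.mean(c,0); ax=(c[0]+c[3]-c[1]-c[2]); ang=np.arctan2(ax[1],ax[0]); print(ctr,np.degrees(ang))
z=ang-np.pi/2
movep([ctr[0],ctr[1],0.2],q(z))
o=get_obs();print(o["time"],o["qpos"].round(3) if hasattr(o["qpos"],'round') else o["qpos"],o["eef_pos"])
save(get_image("wrist"),"w1")
E
```

```text
sup corners [array([ 0.5642, -0.2306]), array([ 0.56  , -0.3532]), array([ 0.5067, -0.3504]), array([ 0.5084, -0.229 ])]
bed corners [array([0.5695, 0.07  ]), array([ 0.5904, -0.1127]), array([ 0.502 , -0.1225]), array([0.481 , 0.0593])]
cup rim [ 0.7109 -0.2475] gauge [ 0.3514 -0.3136]
[ 0.534825 -0.2908  ] 88.6148391862135
1.8833 [-0.541 -0.01   1.653 -0.     1.498 -0.515] [ 0.5345482  -0.29166439  0.20017296]
```

View pics/w1.png

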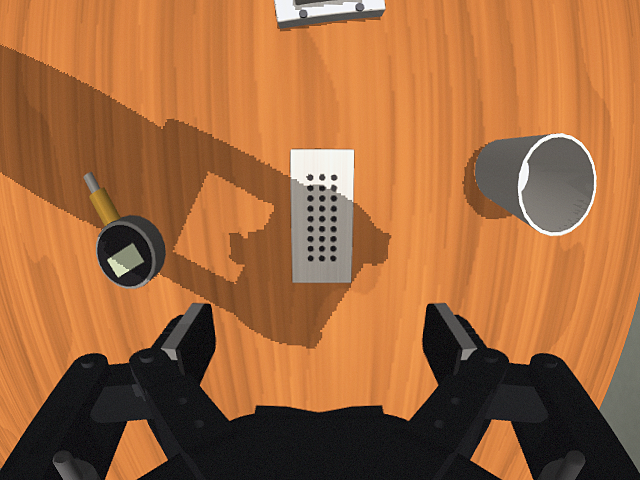

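```bash
cat >> h.py <<'E'
def sub(img,pts,win=4):
    g=cv2.cvtColor(img,cv2.COLOR_BGR2GRAY)
    p=np.array(pts,np.float32).reshape(-1,1,2)
    return cv2.cornerSubPix(g,p,(win,win),(-1,-1),(cv2.TERM_CRITERIA_EPS+cv2.TERM_CRITERIA_COUNT,50,.01)).reshape(-1,2)
def dist(d,c): return np.array([onz(d,c,0)])
def fitrect(views,L,W,z0=None,x0=None):
    """views: list of (d,fish,corner px 4x2 ordered: (+x+y),(+x-y),(-x-y),(-x+y) in plate frame). returns x,y,z,yaw"""
    loc=np.array([[W/2,L/2],[W/2,-L/2],[-W/2,-L/2],[-W/2,L/2]])
    def f(p,full=False):
        z=z0 if z0 is not None else p[3]
        c,s=np.cos(p[2]),np.sin(p[2]); r=[]
        for d,fi,px in views:
            for (a,b),u in zip(loc,px):
                r.append(proj(d,[p[0]+c*a-s*b,p[1]+s*a+c*b,z],fi)-u)
        return np.ravel(r)
    p0=list(x0)+([] if z0 is not None else [0.01])
    s=least_squares(f,p0); return s.x, s.fun.reshape(-1,2)
E
python3 - <<'E'
from h import *
import pickle
o=get_obs()
d1=get_image("wrist")
movep([0.5345,-0.2905,0.12],o["tool_rot"])
d2=get_image("wrist"); save(d2,"w2"); pickle.dump((d1,d2),open("sup.pkl","wb"))
p=sub(d1["image"],[(354,149.5),(352.5,282.5),(292,282.5),(291,149.5)]); print(p, get_obs()["time"])
print(*fitrect([(d1,True,p)],.12,.054,0.01,(.5345,-.29,0)))
x,_=fitrect([(d1,True,p)],.12,.054,0.01,(.5345,-.29,0))
c,s=np.cos(x[2]),np.sin(x[2])
print([proj(d2,[x[0]+c*a-s*b,x[1]+s*a+c*b,.01],True).round(1) for a,b in [(.027,.06),(.027,-.06),(-.027,-.06),(-.027,.06)]])
E
```

```text
[[353.30316 149.36647]
 [351.11072 282.93542]
 [291.6912  281.72568]
 [290.4469  149.06342]] 2.45
[ 0.53780789 -0.29144666 -0.0288852 ] [[ 0.81926417 -0.12820149]
 [-0.37772875 -0.38733008]
 [ 0.14648495  0.68220226]
 [-0.61043455 -0.12325883]]
[array([366.4, 155.2]), array([360. , 325.8]), array([285.1, 325.8]), array([280.7, 154.8])]
```

View pics/w2.png

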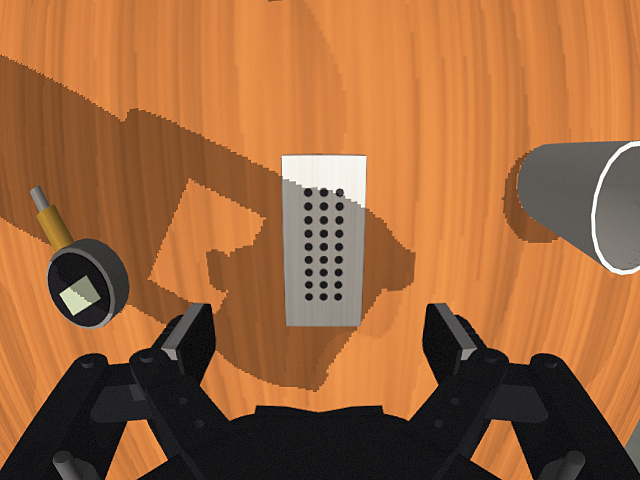

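```bash
python3 - <<'E'
from h import *
import pickle
d1,d2=pickle.load(open("sup.pkl","rb"))
p1=sub(d1["image"],[(354,149.5),(352.5,282.5),(292,282.5),(291,149.5)],3)
p2=sub(d2["image"],[(366,156),(360.5,326),(286.5,326),(281.5,155.5)],3)
x,r=fitrect([(d1,True,p1),(d2,True,p2)],.12,.054,None,(.5345,-.29,0)); print(x.round(4),abs(r).max())
gripper_to(0.066,40)
print(get_obs()["time"],get_obs()["finger_gap"])
movep([x[0],x[1],0.05],q(x[2]))
hit=move_straight([x[0],x[1],0.008],v=0.04,stop_force=4)
o=get_obs(); print(hit,o["time"],o["eef_pos"],o["wrist_force"])
d=get_image("wrist");save(d,"w3")
E
```

```text
[ 0.538  -0.2919 -0.0269  0.0087] 0.7715380315743232
2.7833 0.06620238549902484
True 4.0333 [ 0.53785389 -0.2917904   0.01240231] [-1.52360106  0.90279913  7.49422982]
```

View pics/w3.png

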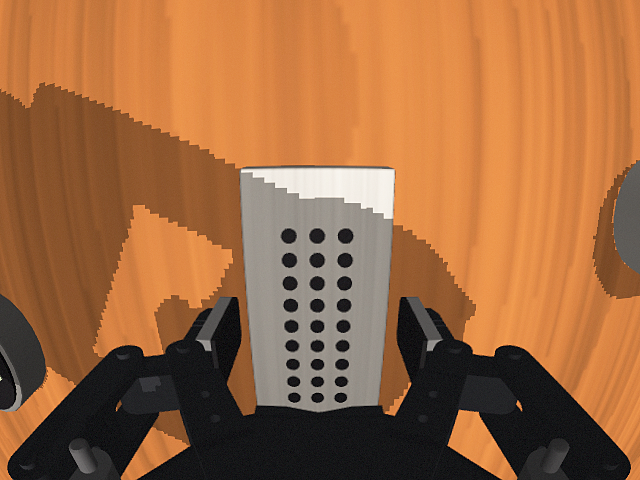

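```bash
python3 - <<'E'
from h import *
import pickle
o=get_obs();e=o["eef_pos"]
move_straight([e[0],e[1],0.0175],v=0.05)
gripper_to(0.045,50)
o=get_obs();print(o["time"],o["finger_gap"],o["wrist_force"])
move_straight([e[0],e[1],0.10],v=0.12)
o=get_obs();print(o["time"],o["finger_gap"],o["wrist_force"],o["eef_pos"])
movep([.536,-.17,.2],q(.114))
d=get_image("wrist");save(d,"w4");pickle.dump((d,get_obs()),open("w4.pkl","wb")); print(get_obs()["time"],get_obs()["eef_pos"])
E
```

```text
4.625 0.052271477478244406 [-2.67105444  0.69772396  6.18296542]
5.4667 0.05256622274156097 [ 0.43070078  0.52487414 -4.00654689] [ 0.53746734 -0.29157323  0.0990102 ]
6.1917 [ 0.53572229 -0.17015778  0.19882235]
```

View pics/w4.png

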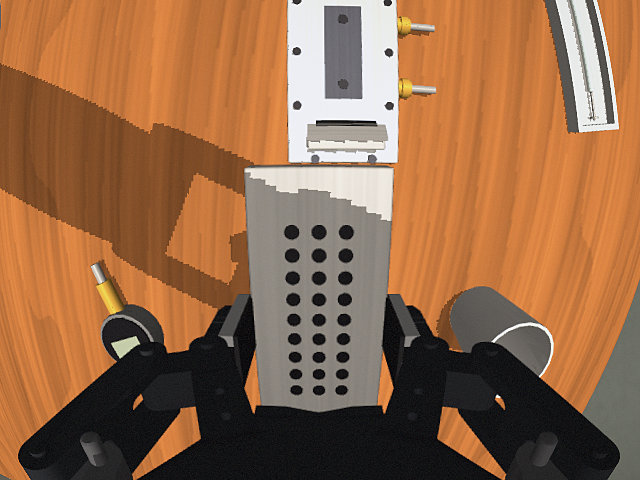

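```bash
python3 - <<'E'
from h import *
import pickle
movep([.536,-.14,.34],q(.114))
wait(0.15)
d=get_image("wrist");save(d,"w5");pickle.dump((d,get_obs()),open("w5.pkl","wb")); print(get_obs()["time"],get_obs()["eef_pos"])
cv2.imwrite("pics/w5z.png",cv2.resize(d["image"][0:190,230:430],None,fx=3,fy=3,interpolation=cv2.INTER_CUBIC))
E
```

```text
7.0167 [ 0.53578664 -0.14034652  0.33766383]
```

View pics/w5z.png

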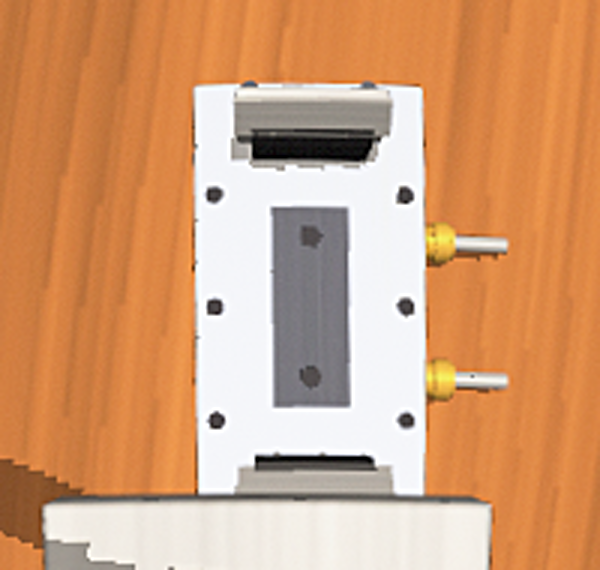

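```bash
python3 - <<'E'
from h import *
import pickle
d4,o4=pickle.load(open("w4.pkl","rb"));d5,o5=pickle.load(open("w5.pkl","rb"))
cv2.imwrite("pics/w4z.png",cv2.resize(d4["image"][0:190,230:430],None,fx=3,fy=3,interpolation=cv2.INTER_CUBIC))
Z=lambda u,v:(230+u/3-.33,v/3-.33)
# image: up=+y, right=+x
obs5=[("sc",-1,1,Z(215,195)),("sc",-1,0,Z(215,307)),("sc",-1,-1,Z(216,420)),("sc",1,1,Z(405,195)),("sc",1,0,Z(406,307)),("sc",1,-1,Z(407,420)),("c",-1,1,Z(193,86)),("c",1,1,Z(424,86))]
obs4=[("c",-1,-1,(289.5,162.5)),("c",1,-1,(397.5,162.5))]
def f(p,fix=None):
    x,y,yaw,sx,sy=p[:5]; z=p[5] if fix is None else fix; c,s=np.cos(yaw),np.sin(yaw);r=[]
    for d,ob in ((d5,obs5),(d4,obs4)):
        for k,a,b,px in ob:
            A,B=(a*sx,b*sy) if k=="sc" else (a*.045,b*.092)
            r.append(proj(d,[x+c*A-s*B,y+s*A+c*B,z],True)-np.array(px))
    return np.ravel(r)
for fx in (None,.022):
    s=least_squares(f,[.536,-.0265,.114,.037,.045]+([.022] if fx is None else []),kwargs=dict(fix=fx)); print(s.x.round(4)); print(s.fun.reshape(-1,2).round(2).tolist())
E
```

```text
[ 0.5396 -0.0262  0.1248  0.0374  0.0454  0.0185]
[[-0.23, 0.12], [0.2, -0.01], [0.41, 0.24], [0.14, 0.16], [0.23, -0.1], [0.01, 0.02], [0.33, -0.07], [-0.57, 0.11], [-0.62, -0.15], [0.27, -0.16]]
[ 0.5394 -0.0264  0.1244  0.0371  0.045 ]
[[-0.24, 0.02], [0.18, -0.11], [0.38, 0.15], [0.14, 0.09], [0.22, -0.17], [-0.02, -0.05], [0.04, -0.7], [-0.28, -0.49], [-1.18, 0.41], [0.92, 0.44]]
```

View pics/w4z.png

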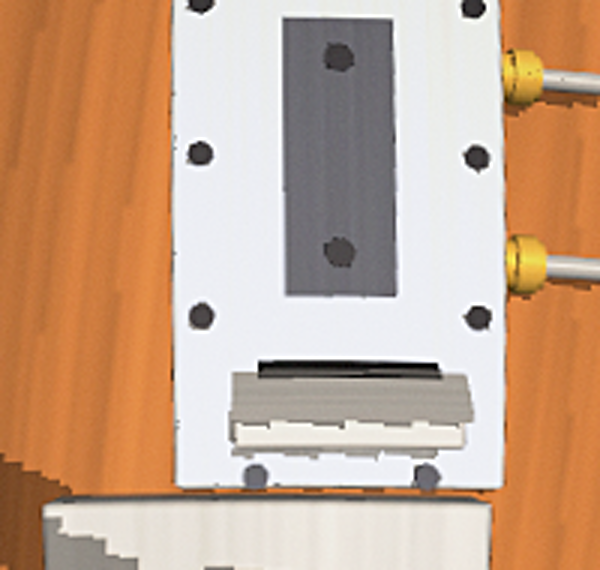

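```bash
cat >> h.py <<'E'
BED=np.array([.5395,-.0263]);BYAW=.1246
def inhand(d,o,pl,pr,zt,L=.12):
    """upper-end (+tool -x side) top corners left/right px -> end midpoint in tool frame, yaw"""
    e=np.array(o["eef_pos"]);a=onz(d,pl,zt,True);b=onz(d,pr,zt,True)
    Rt=R.from_quat(o["tool_rot"]).as_matrix()
    A=Rt.T@(a-e);B=Rt.T@(b-e)
    return A,B
E
python3 - <<'E'
from h import *
import pickle
d4,o4=pickle.load(open("w4.pkl","rb"))
Z=lambda u,v:(230+u/3-.33,v/3-.33)
print(inhand(d4,o4,Z(43,505),Z(491,504),o4["eef_pos"][2]-.0075))
e=R.from_quat(o4["tool_rot"]).as_matrix();print(e.round(4))
E
```

```text
(array([-0.06045766,  0.00757004, -0.02626302]), array([-0.06064553,  0.00749024,  0.0275474 ]))
[[ 1.135e-01 -1.500e-03  9.935e-01]
 [-9.935e-01  3.000e-04  1.135e-01]
 [-5.000e-04 -1.000e+00 -1.500e-03]]
```

```bash
python3 - <<'E'
from h import *
x,y=BED+np.array([-.0006,-.0005])
movep([x,y,.1],q(BYAW))
o=get_obs();print(o["time"],o["wrist_force"],o["eef_pos"])
h=move_straight([x,y,.0405],v=.04,stop_force=22)
o=get_obs();print(h,o["time"],o["wrist_force"],o["eef_pos"],o["finger_gap"])
d=get_image("wrist");save(d,"w6")
save(get_image("scene"),"s6")
i=get_image("scene")["image"][170:290,210:370]; cv2.imwrite("pics/s6z.png",cv2.resize(i,None,fx=4,fy=4,interpolation=cv2.INTER_CUBIC))
E
```

```text
8.05 [ 0.35887648  0.25784164 -3.18210298] [ 0.53977487 -0.02728389  0.10156622]
False 9.6917 [ 2.16558168 -0.15733116 -5.18317296] [ 0.53872935 -0.02675739  0.04016566] 0.05216686082679054
```

View pics/w6.png

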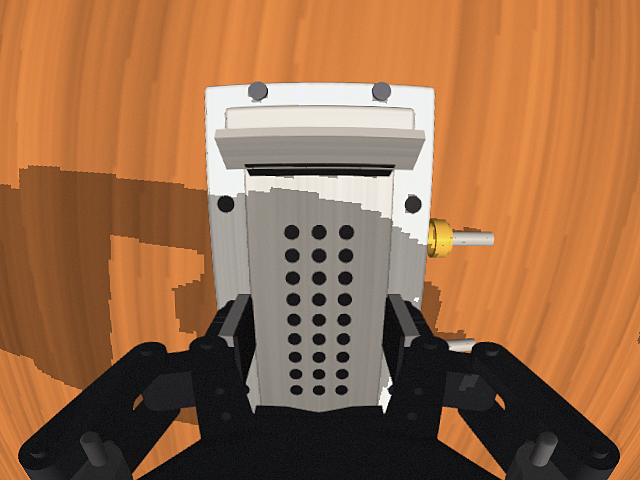

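View pics/s6z.png

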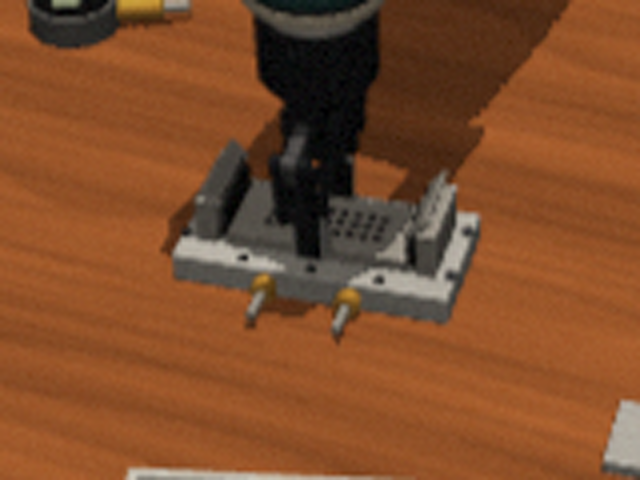

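```bash
cat >> h.py <<'E'
YD=np.array([-np.sin(BYAW),np.cos(BYAW)])
def release(dz=.045):
    gripper_to(.068,50)
    e=get_obs()["eef_pos"]; move_straight([e[0],e[1],e[2]+dz],v=.15)
    gripper_to(0.0,50)
def press(top,ys=(.044,-.044),F=12,up=None,hi=.012):
    res=[]
    for i,s in enumerate(ys):
        p=BED+s*YD
        movep([*p,top+.019+hi],q(BYAW))
        f0=get_obs()["wrist_force"][2]
        h=move_straight([*p,top+.019-.006],v=.025,stop_force=F)
        wait(.2)
        o=get_obs(); res.append((h,round(o["eef_pos"][2]-.019-top,4),round(o["wrist_force"][2]-f0,1),round(o["time"],2))); print(res[-1],flush=True)
        if i<len(ys)-1: move_straight([*p,top+.019+.006],v=.08)
    return res
E
python3 - <<'E'
from h import *
release()
o=get_obs();print(o["time"],o["eef_pos"],o["finger_gap"],o["wrist_force"])
press(.032)
E
```

```text
11.2417 [ 0.53901824 -0.02685008  0.08576788] 8.360138443927258e-06 [-0.74031792  0.24933293 -0.44201508]
(True, np.float64(0.0), np.float64(5.8), 12.28)
(True, np.float64(0.0), np.float64(7.0), 13.7)
```

```bash
python3 - <<'E'
from h import *
import pickle
e=get_obs()["eef_pos"]
move_straight([e[0],e[1],.09],v=.2)
movep([.472,.286,.19],q(-.225))
wait(.1)
d=get_image("wrist");save(d,"w7");pickle.dump(d,open("w7.pkl","wb")); print(get_obs()["time"],get_obs()["eef_pos"])
i=get_image("scene")["image"][170:290,210:370]; cv2.imwrite("pics/s7z.png",cv2.resize(i,None,fx=4,fy=4,interpolation=cv2.INTER_CUBIC))
E
```

```text
15.6083 [0.47236431 0.28524339 0.1896029 ]
```

View pics/w7.png

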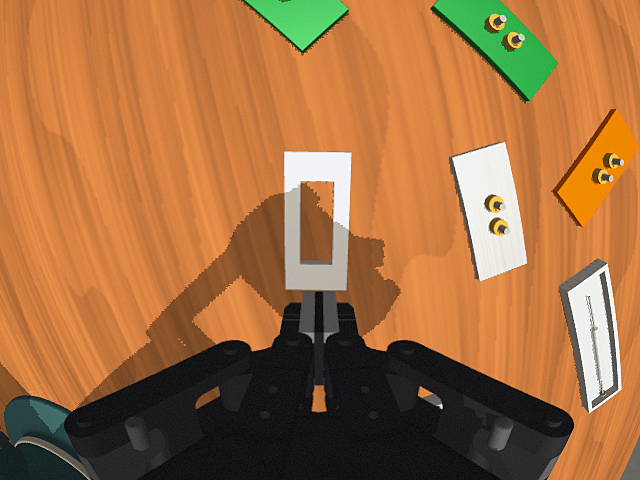

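View pics/s7z.png

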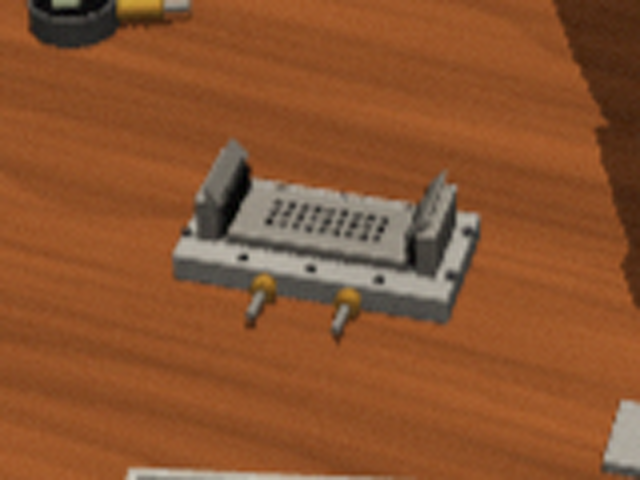

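```bash
python3 - <<'E'
from h import *
import pickle
d=pickle.load(open("w7.pkl","rb"))
p1=sub(d["image"],[(351.5,152.5),(347.5,290.5),(286,290),(285,151.5)],3); print(p1.tolist())
x,r=fitrect([(d,True,p1)],.12,.054,.01,(.47,.286,-.22));print("frame",x,abs(r).max())
pc=sub(d["image"],[(505.5,142.5),(526.5,264),(481,280.5),(450,157)],3)
xc,rc=fitrect([(d,True,pc)],.12,.054,.01,(.63,.26,.08));print("cover",xc,abs(rc).max())
movep([x[0],x[1],.11],q(x[2]))
gripper_to(.066,35)
d2=get_image("wrist");save(d2,"w8");pickle.dump((d,d2,p1,x,xc),open("frame.pkl","wb"));print(get_obs()["time"])
c,s=np.cos(x[2]),np.sin(x[2])
print([proj(d2,[x[0]+c*a-s*b,x[1]+s*a+c*b,.01],True).round(1) for a,b in [(.027,.06),(.027,-.06),(-.027,-.06),(-.027,.06)]])
E
```

```text
[[350.7607727050781, 152.3837127685547], [345.8985290527344, 289.73126220703125], [285.1976318359375, 289.006591796875], [283.62646484375, 151.43112182617188]]
frame [ 0.4708485   0.2839239  -0.23884045] 0.3390198770064785
cover [0.62854356 0.25899721 0.10779132] 0.8243681568486636
16.7667
[array([362.1, 155.4]), array([356.2, 332.6]), array([278.5, 332.6]), array([272.4, 155.4])]
```

View pics/w8.png

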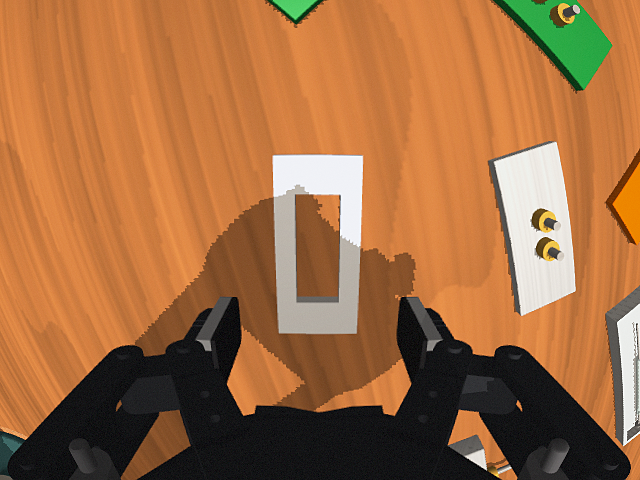

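```bash
python3 - <<'E'
from h import *
import pickle
d,d2,p1,x,xc=pickle.load(open("frame.pkl","rb"))
p2=sub(d2["image"],[(363,156),(357,333),(278.5,333.5),(273,155.5)],3)
x,r=fitrect([(d,True,p1),(d2,True,p2)],.12,.054,None,x);print("frame",x.round(4),abs(r).max())
movep([x[0],x[1],.045],q(x[2]))
h=move_straight([x[0],x[1],.0175],v=.06,stop_force=8);print(h,get_obs()["eef_pos"])
gripper_to(.045,40)
o=get_obs();print(o["time"],o["finger_gap"],o["wrist_force"])
move_straight([x[0],x[1],.12],v=.2)
d=get_image("wrist");o=get_obs();save(d,"w9");pickle.dump((d,o),open("w9.pkl","wb"));print(o["time"],o["finger_gap"],o["eef_pos"],o["wrist_force"])
E
```

```text
frame [ 0.4709  0.284  -0.2397  0.0108] 0.34221898066959966
False [0.47090065 0.28403725 0.01748372]
18.0083 0.05263552595009744 [-0.48765227 -0.13898397  6.77399977]
18.725 0.05245402131894632 [0.47026152 0.28369971 0.11816961] [ 0.05014357  1.02269237 -1.14543152]
```

View pics/w9.png

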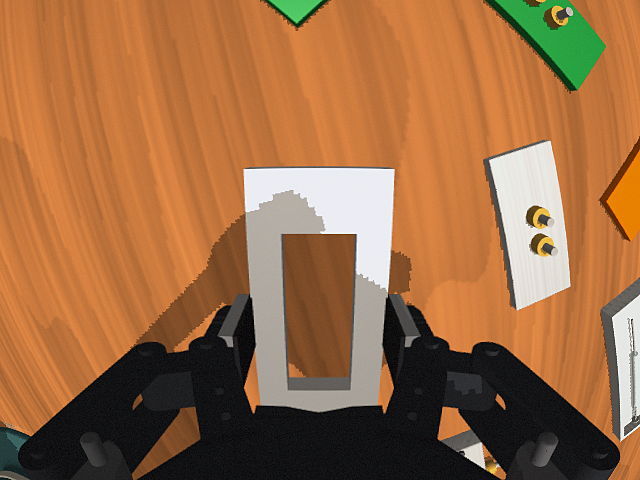

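```bash
python3 - <<'E'
from h import *
import pickle
d,o=pickle.load(open("w9.pkl","rb"))
p=sub(d["image"],[(244.5,168.5),(394.5,168.5)],3);print(p)
A,B=inhand(d,o,p[0],p[1],o["eef_pos"][2]-.0075);print(A,B)
zo=(A[2]+B[2])/2; xo=(A[0]+B[0])/2+.06; yawe=np.arctan2(B[0]-A[0],B[2]-A[2])
print(zo,xo,yawe)
if abs(zo)<.004 and abs(xo)<.006:
    xd=-YD; zd=np.array([np.cos(BYAW),np.sin(BYAW)])
    t=BED-zo*zd-xo*xd
    movep([*t,.115],q(BYAW))
    o=get_obs();print(o["time"],o["wrist_force"],o["eef_pos"])
    h=move_straight([*t,.0498],v=.05,stop_force=22)
    o=get_obs();print(h,o["time"],o["wrist_force"],o["eef_pos"],o["finger_gap"])
    save(get_image("wrist"),"w10")
E
```

```text
[[243.28769 168.55127]
 [394.17404 168.63667]]
[-0.06023888  0.00745546 -0.0261368 ] [-0.0602328   0.00736375  0.02820276]
0.0010329794833526234 -0.00023583815449700063 0.0001119921470642462
19.9333 [-0.15041435 -0.72180794  0.24452837] [ 0.53843003 -0.02598974  0.11460703]
False 21.3833 [-2.47694939  2.54219697  7.93354601] [ 0.53869766 -0.02650617  0.05019167] 0.052546351813966274
```

View pics/w10.png

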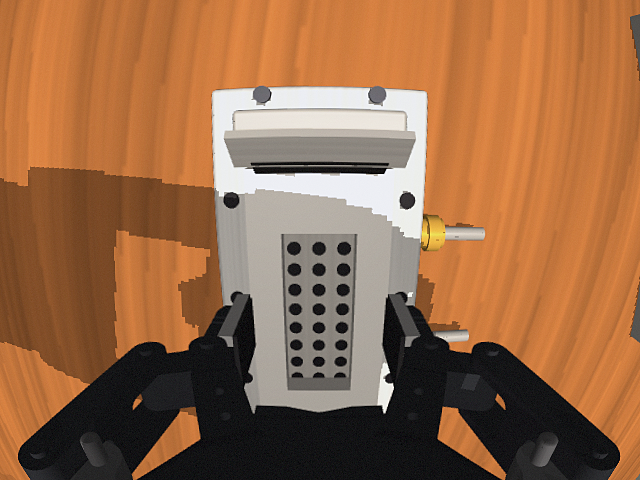

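```bash
python3 - <<'E'
from h import *
release(.05)
o=get_obs();print(o["time"],o["eef_pos"],o["wrist_force"])
press(.042)
e=get_obs()["eef_pos"]
move_straight([e[0],e[1],.10],v=.2)
i=get_image("scene")["image"][170:290,210:370]; cv2.imwrite("pics/s8z.png",cv2.resize(i,None,fx=4,fy=4,interpolation=cv2.INTER_CUBIC))
E
```

```text
22.8667 [ 0.5383622  -0.02675109  0.09944796] [ 0.24878648  0.29376375 -0.59363246]
(True, np.float64(0.0), np.float64(7.4), 23.93)
(True, np.float64(-0.0), np.float64(8.3), 25.34)
```

View pics/s8z.png

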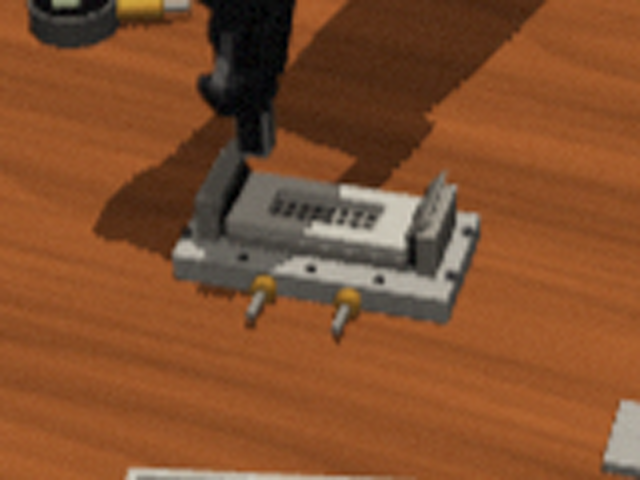

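```bash
python3 - <<'E'
from h import *
import pickle
movep([.6285,.259,.19],q(.108))
gripper_to(.064,40)
d=get_image("wrist");save(d,"w11");pickle.dump(d,open("w11.pkl","wb")); print(get_obs()["time"],get_obs()["eef_pos"])
E
```

```text
27.7333 [0.62849031 0.25900557 0.18997063]
```

View pics/w11.png

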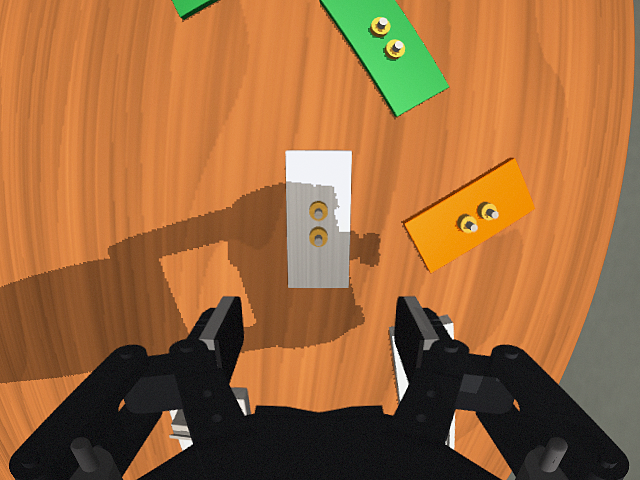

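```bash
python3 - <<'E'
from h import *
import pickle
d=pickle.load(open("w11.pkl","rb"))
p1=sub(d["image"],[(352,151),(349.5,288),(288.5,288),(286.5,150.5)],3); print(p1.tolist())
x,r=fitrect([(d,True,p1)],.12,.054,.01,(.6285,.259,.108));print("cover",x,abs(r).max())
movep([x[0],x[1],.11],q(x[2]))
d2=get_image("wrist");save(d2,"w12");pickle.dump((d,d2,p1,x),open("cover.pkl","wb"));print(get_obs()["time"])
c,s=np.cos(x[2]),np.sin(x[2])
pr=[proj(d2,[x[0]+c*a-s*b,x[1]+s*a+c*b,.01],True).round(1) for a,b in [(.027,.06),(.027,-.06),(-.027,-.06),(-.027,.06)]];print(pr)
p2=sub(d2["image"],pr,4);print(p2)
x,r=fitrect([(d,True,p1),(d2,True,p2)],.12,.054,None,x);print("cover",x.round(4),abs(r).max())
E
```

```text
[[351.207275390625, 150.6988067626953], [349.5, 288.0], [287.47259521484375, 287.0892333984375], [285.05645751953125, 150.53323364257812]]
cover [0.62875429 0.25861342 0.10895923] 0.8755617690097779
28.2
[array([363. , 154.9]), array([357. , 332.2]), array([279.4, 332.1]), array([273.4, 154.9])]
[[362.89996 155.35727]
 [356.3107  331.7046 ]
 [279.52576 331.47092]
 [274.0043  154.59242]]
cover [0.6287 0.2585 0.1068 0.0092] 1.1111863736070973
```

View pics/w12.png

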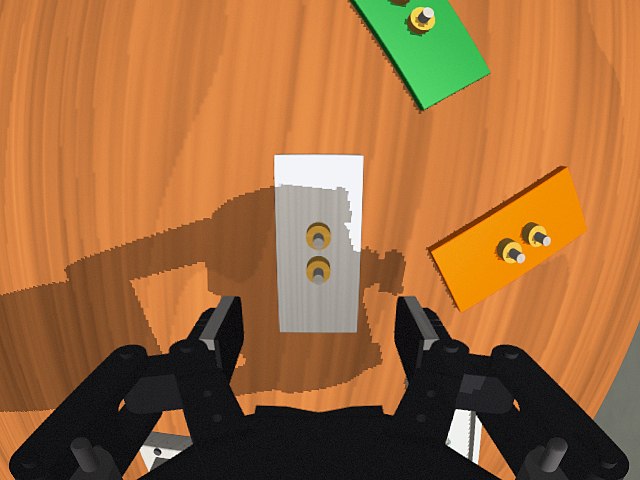

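Corners match the fit (height about 9–10 mm), so I grasp now.

```bash
python3 - <<'E'
from h import *
import pickle
x=[.6287,.2586,.1075]
movep([x[0],x[1],.045],q(x[2]))
h=move_straight([x[0],x[1],.0175],v=.06,stop_force=8);print(h,get_obs()["eef_pos"])
gripper_to(.045,45)
o=get_obs();print(o["time"],o["finger_gap"],o["wrist_force"])
move_straight([x[0],x[1],.13],v=.2)
d=get_image("wrist");o=get_obs();save(d,"w13");pickle.dump((d,o),open("w13.pkl","wb"));print(o["time"],o["finger_gap"],o["eef_pos"],o["wrist_force"])
E
```

```text
False [0.62870844 0.25859257 0.01744292]
29.425 0.05217719137307768 [0.94578533 0.05139469 4.14436432]
30.1917 0.05225580543629532 [0.62798516 0.25835735 0.12784799] [ 0.09865584  0.31334085 -2.28131098]
```

View pics/w13.png

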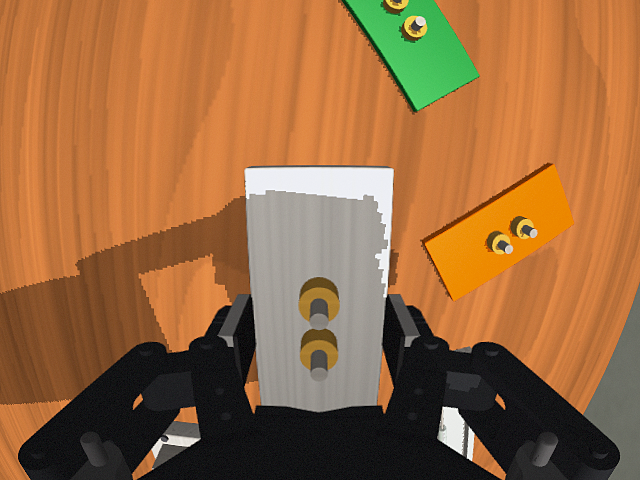

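```bash
python3 - <<'E'
from h import *
import pickle
d,o=pickle.load(open("w13.pkl","rb"))
p=sub(d["image"],[(245.5,168),(393,168)],3);print(p)
A,B=inhand(d,o,p[0],p[1],o["eef_pos"][2]-.0075)
zo=(A[2]+B[2])/2; xo=(A[0]+B[0])/2+.06; yawe=np.arctan2(B[0]-A[0],B[2]-A[2])
print(zo,xo,yawe,B[2]-A[2])
if abs(zo)<.004 and abs(xo)<.006:
    xd=-YD; zd=np.array([np.cos(BYAW),np.sin(BYAW)])
    t=BED-zo*zd-xo*xd
    movep([*t,.125],q(BYAW))
    o=get_obs();print(o["time"],o["wrist_force"],o["eef_pos"])
    h=move_straight([*t,.0598],v=.05,stop_force=22)
    o=get_obs();print(h,o["time"],o["wrist_force"],o["eef_pos"],o["finger_gap"])
    save(get_image("wrist"),"w14")
E
```

```text
[[245.60185 167.729  ]
 [392.85788 168.47847]]
0.0008571898479869545 -5.0373305067588636e-05 0.004406025629487961 0.052994521616474236
31.3417 [ 0.56857318  0.5284112  -1.64589894] [ 0.53909198 -0.02579646  0.12501493]
False 32.7917 [-1.6469595   0.6499517   5.71568527] [ 0.53881837 -0.02648149  0.06020813] 0.05254614675116076
```

View pics/w14.png

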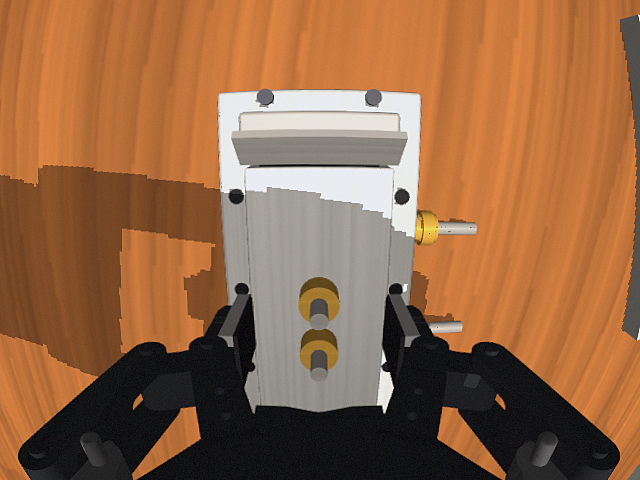

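```bash
python3 - <<'E'
from h import *
release(.06)
o=get_obs();print(o["time"],o["eef_pos"],o["wrist_force"])
for s in (.044,-.044):
    p=BED+s*YD
    movep([*p,.118],q(BYAW))
    press(.052,(s,),hi=.010)
    move_straight([*p,.118],v=.2)
print(get_obs()["time"])
i=get_image("scene")["image"][170:290,210:370]; cv2.imwrite("pics/s9z.png",cv2.resize(i,None,fx=4,fy=4,interpolation=cv2.INTER_CUBIC))
E
```

```text
34.3417 [ 0.53861473 -0.026436    0.11963811] [-0.08388178 -0.33739348  0.53100428]
(True, np.float64(0.0), np.float64(6.7), 35.6)
(True, np.float64(0.0), np.float64(6.3), 37.39)
37.7833
```

View pics/s9z.png

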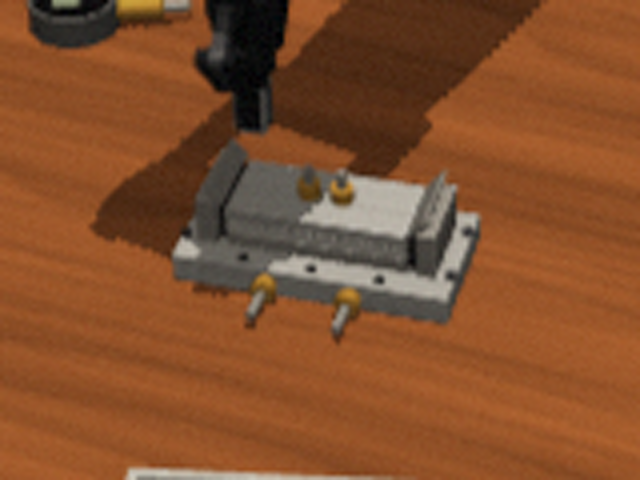

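```bash
python3 - <<'E'
from h import *
for s in (.044,-.044):
    p=BED+s*YD
    movep([*p,.118],q(BYAW))
    press(.052,(s,),hi=.010,F=14)
    move_straight([*p,.118],v=.2)
p=BED-.10*YD
movep([*p,.24],q(BYAW)); wait(.2)
d=get_image("wrist");save(d,"w15"); t=get_image("top")["image"]; save({"image":t},"t15")
print(get_obs()["time"],get_obs()["wrist_force"])
cv2.imwrite("pics/w15z.png",cv2.resize(d["image"][0:300,200:440],None,fx=2,fy=2,interpolation=cv2.INTER_CUBIC))
import pickle;pickle.dump(d,open("w15.pkl","wb"))
E
```

```text
(True, np.float64(0.0), np.float64(6.7), 39.23)
(True, np.float64(0.0), np.float64(5.9), 41.02)
42.3167 [0.84989659 0.57106138 0.03472285]
```

View pics/w15z.png

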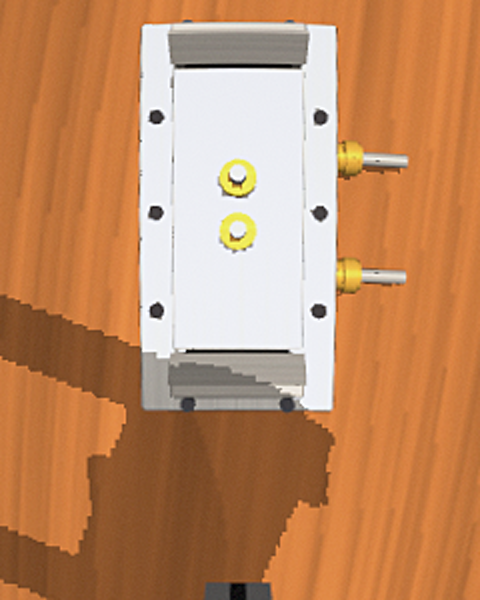

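View pics/t15.png

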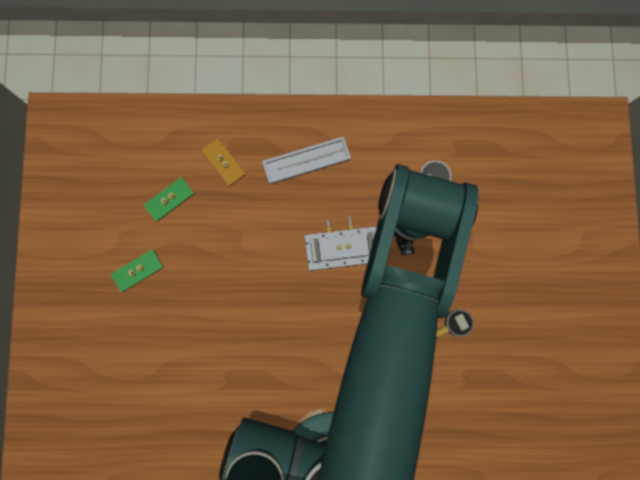

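```bash
python3 - <<'E'
from cell import *
print(get_obs()["time"],get_obs()["wrist_force"],get_obs()["finger_gap"]); print(close_job())
E
```

```text
42.3167 [0.84989659 0.57106138 0.03472285] -0.00011901067460181565
the job is handed in; nothing more can be done
None
```

The gas cell is built: support plate, window frame and cover (tubes up) are stacked on the base between the guides. I handed the job in at 42.3 s; `close_job` reports no verdict, so the result below rests on my own checks.

**Pressing:** I released each plate, then pressed it at the +y and −y ends with the closed fingertips. Every press stopped hard within 0.1 mm of the plate's home height. The tool force read about 6–8 N just after each stop, when I set it to stop at 12–14 N. I pressed both ends of the cover a second time and got the same heights and forces.

**Last pictures:** The stack is centred on the bed with its edges in line. The cup, gauge, syringe tray and coloured look-alikes are where they started, and the gripper was clear of everything at hand-in.

**What disagreed:**
- The top camera placed the bed and the support plate 3–4 mm lower in x than the wrist camera. I worked from the wrist camera.
- My measured heights were up to 2–3 mm below the stated ones: the plate tops came out at 8.7–10.8 mm against 10 mm, and the bed at 18.5 mm against 22 mm. The pressing contacts agreed with the stated heights.
- I felt almost no rib resistance while lowering the support plate in the gripper. The presses and the picture still showed it home and level.

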